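# Take the end play out of a guide roller with its shaft collar

### The job

Take the end play out of the guide roller on the bench stand: loosen the shaft collar's set screw by its thumb bar (counter-clockwise, about 60 degrees), slide the collar along the shaft so that it pushes the roller up against the rubber-faced washer, and tighten the screw fully again so that the collar keeps pressing the roller lightly by itself. Press by feel, about 8 N on the roller and never more than 14 N, do not drag the collar while its screw is tight, and leave the things around the stand alone.

Things in the scene. Friction and masses are not known exactly. Their poses are not given: they have to be found in the camera images.
- stand: Fixed grey bench stand: base plate 96 x 290 x 12 mm, a 20 mm thick aluminium block at each end (y = -130 and +130 mm), between them a level steel shaft 14 mm in diameter, axis 70 mm above the bench. Origin: centre of the plate's underside, on the bench. y runs along the shaft; in order along +y stand block, shaft collar, guide roller, washer, block. z up.
- collar: Dark steel shaft collar, 40 mm in diameter, 26 mm wide along the shaft, set screw on top. Origin: its centre, on the shaft axis; axes as the stand's. Starts at stand y = -100 to -50 mm. Held by the tight screw (about 17 N would drag it: not allowed). With the screw loosened by 0.8 rad or more it slides along y with about 4 N of drag and stays where it is left.
- screw_head (a point): Centre of the set screw's steel thumb bar, straight above the collar's centre: an upright flat bar 34 mm long, 10 mm thick, 28 mm high, from 104 to 132 mm above the bench (collar and all else on the stand lie below 104 mm, the roller and blocks below 92). x along the bar's length, z up = the screw's axis. Travels with the collar and turns with the screw.
- set_screw (a joint): Angle of the set screw, rad: 0 tight (hard stop), growing counter-clockwise seen from above as it is loosened, to 1.5 (hard stop). Starts at 0 to 0.1; collar free from about 0.6, surely at 0.8; tight again below 0.15. Turns stiffly (up to 0.3 N m), stays where it is left. The bar's x axis stands at -0.6 rad + this angle from the stand's x axis.
- roller: Grey plastic grooved guide roller on the shaft, 42 mm in diameter, 50 mm long. Origin: its centre, on the shaft axis; axes as the stand's. Slides along y with under 1 N. The collar's face meets it when their centres are 38 mm apart. It starts 6 to 53 mm short of the washer.
- washer_end (a point): Point of the stand on the shaft axis at stand y = +78 mm. Near it is the face of a black rubber-faced thrust washer, 36 mm in diameter, on a steel sleeve. The face's real place differs from stand to stand by up to 20 mm either way along the shaft and is not measured: find it by feel. It yields about 1 mm for every 10 N of push.
- tub: Small white lidded tub, 64 mm in diameter, 66 mm high, loose bystander behind the stand. Origin: centre of its underside.
- nipple: Brass hose nipple, 59 x 31 x 27 mm, loose bystander behind the stand. Origin: centre of its underside.
- screwdriver: Red-handled screwdriver, 200 mm long, loose bystander lying on the bench left of the stand. Origin: centre of its underside.

How it is judged:
On the way, in this order (a step that is already met when the one before it is completed fails the run):
1. the set screw is loosened (0.6 rad or more) (value of joint set_screw above 0.6 rad), for 0.1 s.
2. the collar presses the roller against the washer with 4 N or more (contact force between collar and roller above 4 N), for 0.2 s.
3. the set screw is tight again (within 0.15 rad of its stop), the collar still pressing (value of joint set_screw below 0.15 rad and contact force between collar and roller above 3 N), for 0.2 s.
At the end, for the whole second after the job is handed in: The set screw is tight (within 0.15 rad of its stop) and the collar at rest presses the roller against the washer by itself, with 3 to 14 N (all of step 3 and contact force between collar and roller below 14 N and linear speed of collar below 0.01 m/s); the robot touches nothing.
It fails at once if the collar presses or rams the roller with more than 14 N (contact force between collar and roller above 14 N).
It fails at once if the collar is dragged along the shaft while its screw is tight (value of joint set_screw below 0.15 rad and linear speed of collar above 0.02 m/s).
It fails at once if a bystander (tub, nipple, screwdriver) is moved by more than 20 mm (distance of any of tub, nipple, screwdriver from where it was at the start of the episode above 0.02 m).
It also fails if it takes over 58 s, if anything falls off the work surface, if the arm or the gripper's body presses on something with over 40 N, if the wrist force passes 120 N, or if a joint passes its speed limit or range.

### The arm

A 6-joint arm with a two-finger parallel gripper is mounted at the origin on a cart in front of the work surface, level with it; the furniture and walls round the work are solid. World frame = base frame: x ahead of the robot, y to its left, z up, the work surface at z = 0. Lengths are in m, angles in rad, forces in N, time in s.
With the tool pointing down it reaches from about 0.225 to 0.725 m from the base axis. Payload 3.1 kg.
Tool frame: the origin (TCP) lies between the finger pads; the fingertips stand 8 mm ahead of it and the grasp point (between the pads) lies 11 mm behind it; z points along the fingers, y is the line along which they close (so a half turn about z gives the same grasp; the last joint's range is limited). The gripper opens to 85 mm and grips with 20 to 120 N. Pads are 22 mm wide; open, the fingers measure 114 mm over their backs; the gripper's body (76 mm by 85 mm) begins 54 mm behind the grasp point. The pads swing forward as they close: fully open they stand 13 mm farther back than shut.
Start: joints at [-1.251, 0.048, 0.099, 1.622, 0, 1.443], TCP at [0.227, -0.473, 0.239] pointing down, gripper open.
Joint ranges: [-2.91, 2.91], [-0.99, 1.94], [-1.21, 1.42], [-2.12, 2.29], [-1.49, 1.47], [-3.14, 3.14]. Speed limits (rad/s): [2.79, 2.79, 3.14, 3.14, 3.14, 3.14].

### API

Orientations are given as a rotation vector (axis times angle).
In Python, from plant import manip gives the robot as it stands. The module is installed in compiled form; this text tells all that it offers.
- The arm moves only by the tool servo_tool, never from a script. Its argument "increments" is a list of rows, each an object of numbers: "tx", "ty", "tz": the shift along the world's x, y, z in mm; "turn": the turn about the world's z in rad; "grip": the opening in per cent of the stroke, from 0 (shut) to 100 (fully open). In form: [{"tx": .., "ty": .., "tz": .., "turn": .., "grip": ..}, ...]. A call has exactly 10 rows; each row is the pose to reach, as a shift and turn from the pose commanded when the call began; what a row does not reach only later rows make up. A row lasts 1/8 s, in which the tool goes at most 62.5 mm and 10.7 degrees, less where a joint would pass 70% of its speed; a pose out of reach is approached as far as the arm can. A call with a gripper value outside its range is refused whole. The fingers move at their own pace and stop on an object; "squeeze" is the grip in N (left out, the last holds). Time passes only in rows, so rows that repeat a pose let the fingers close, or fill a call up. It gives the time, the measured TCP pose, the force, the opening and the grip force at its end, in the units of the state.
- manip.state(): the state, without advancing time (a new reading comes with each control period).
- manip.snapshot(name): name is "scene" or "top" or "wrist"; returns (picture, depth): 480x640x3 uint8, blue, green, red; 480x640 float32, m along the optical axis (not along the pixel's ray), 0 where there is no reading.
- manip.camera_info(name): a dict with "mtx" (3x3 intrinsics, pixels), "xyz" and "rotation" of the camera in the world. Camera axes: x right, y up, looking along -z (the intrinsics and any distortion apply to the point x, -y, -z); pixel columns grow to the right and rows downward; lengths in m; the calibration is good to about 2 mm. A picture is of the moment at which its call begins: read the wrist's pose just before it. camera_info takes no time and is no camera call; for the wrist camera it gives the pose at the moment of the call.
- manip.close_job(): hands the job in; it is judged then, once.
Trained networks look in the newest picture that a camera, given by its name, has taken for a name from the list of things; names that differ only in an ending like _2 or _b are one class to them, and where a whole thing is asked for, a point or a joint stands for the part that bears it (a point fixed in the world has none). Each returns a list of dicts, best first, with "conf" (0 to 1); they miss things now and then, are a little off and sometimes report something else, mostly with a low value. They report only what shows in the picture. A call takes as long as a camera call.
- manip.spot_in(target, camera): "xy" ([column, row] in pixels, amid what is visible of it).
The state is a dict: "time": time; "qpos": joint angles; "qd": joint speeds; "effort": joint torques, N m; "tool_pos": TCP position; "orientation": TCP orientation; "force": force on the tool from outside, world axes, zero at the start; "wrist_torque": the same for the moment, N m; "opening": opening from 0.0 (shut) to 1.0 (fully open); "grip_force": force on a finger pad.
Only numpy, scipy, OpenCV 4.12 (cv2) and the standard library are available. Lean on these libraries where they do the work, as an engineer would, in place of code of your own. Each camera call takes 0.05 s, during which the arm holds its last target. There are 200 camera calls.

## Working session

There is one attempt and no reset: what is moved stays moved. The work goes in short steps, Python scripts to look and compute and a tool call to move; the robot and the scene stay as the last step left them, time stands still between calls to the robot, and variables do not carry over. Pictures are saved under pics/ and viewed, at most 10 in all, crops included, and the job is handed in when it is done.

Besides the shell and the picture viewer there is one more tool, called as name(argument=value, ...), one argument or row to a line, values as JSON. servo_tool: Moves the arm, as the interface text tells. Its arguments: {"type":"object","properties":{"increments":{"type":"array"},"squeeze":{"type":"number"}},"required":["increments"]}

```bash
mkdir -p pics; cat > h.py <<'E'
import numpy as np, cv2
from plant import manip
def ray(cam,px):
    i=manip.camera_info(cam); K=np.array(i["mtx"]); R=np.array(i["rotation"])
    if R.size==3: R=cv2.Rodrigues(R)[0]
    d=np.linalg.inv(K)@[px[0],px[1],1]; d=np.array([d[0],-d[1],-d[2]])
    return np.array(i["xyz"]),R@d
def atz(cam,px,z):
    o,d=ray(cam,px); return o+d*(z-o[2])/d[2]
def atdepth(cam,px,dep):
    o,d=ray(cam,px); return o+d*dep
def inter(r1,r2):
    A=[];b=[]
    M=np.zeros((3,3));v=np.zeros(3)
    for o,d in(r1,r2):
        d=d/np.linalg.norm(d);P=np.eye(3)-np.outer(d,d);M+=P;v+=P@o
    return np.linalg.solve(M,v)
E
python3 - <<'E'
from h import *
print(manip.state()); print(manip.camera_info("top"))
P={}
for c in("scene","top"):
    im,d=manip.snapshot(c); cv2.imwrite(f"pics/{c}0.png",im); np.save(f"{c}0.npy",d)
    for t in("stand","collar","screw_head","roller","tub","nipple","screwdriver"):
        r=manip.spot_in(t,c)[:2]; print(c,t,[(np.round(a["xy"]),round(a["conf"],2)) for a in r])
        if r:
            u,v=map(int,r[0]["xy"]); 
            if d[v,u]>0: print("   ",np.round(atdepth(c,r[0]["xy"],d[v,u]),3))
            P[c,t]=ray(c,r[0]["xy"])
for t in("collar","screw_head","roller","tub"):
    if ("scene",t) in P and ("top",t) in P: print(t,np.round(inter(P["scene",t],P["top",t]),3))
E
```

```text
{'time': 0.0, 'qpos': array([-1.25078475e+00,  4.87419014e-02,  9.75675695e-02,  1.62198049e+00,
       -8.06247000e-06,  1.44296946e+00]), 'qd': array([ 9.27917220e-04,  1.46127189e-03,  5.48390540e-04, -7.09881131e-04,
        3.62533132e-06, -1.40061376e-04]), 'effort': array([-8.77049988e-04, -3.38771796e+01,  3.20021403e+01,  1.97705696e-02,
       -2.98381347e-04,  6.20244336e-06]), 'tool_pos': array([ 0.22711968, -0.47267102,  0.23810655]), 'orientation': array([-3.06087347e+00, -6.97077992e-01,  3.67779165e-04]), 'force': array([-0.09921213, -0.29482109,  0.17386865]), 'wrist_torque': array([ 0.00252336, -0.01040996,  0.00489149]), 'grip_force': 0.0, 'opening': 1.000310063928675}
{'mtx': array([[612.58837817,   0.        , 316.64808325],
       [  0.        , 612.58837817, 248.87079503],
       [  0.        ,   0.        ,   1.        ]]), 'xyz': array([0.36264253, 0.14859864, 1.17545061]), 'rotation': array([ 0.12765734, -0.17763102, -1.5571536 ])}
scene stand [(array([397., 208.]), 0.54), (array([371., 368.]), 0.27)]
    [0.526 0.018 0.118]
scene collar [(array([397., 222.]
[... 271 characters left out ...]
 0.94)]
    [0.612 0.067 0.025]
scene screwdriver [(array([371., 368.]), 0.87)]
    [0.4   0.247 0.02 ]
top stand [(array([329., 294.]), 0.88)]
    [0.495 0.092 0.089]
top collar [(array([373., 271.]), 0.89)]
    [0.534 0.016 0.108]
top screw_head [(array([376., 270.]), 0.54)]
    [0.533 0.013 0.132]
top roller [(array([319., 296.]), 0.73)]
    [0.493 0.109 0.086]
top tub [(array([270., 254.]), 0.9)]
    [0.572 0.199 0.064]
top nipple [(array([345., 234.]), 0.56)]
    [0.619 0.059 0.026]
top screwdriver [(array([244., 347.]), 0.67), (array([319., 293.]), 0.66)]
    [0.403 0.246 0.021]
collar [0.534 0.011 0.086]
screw_head [0.535 0.011 0.118]
roller [0.493 0.108 0.067]
tub [0.576 0.199 0.038]
```

```bash
python3 - <<'E'
from h import *
a=cv2.imread("pics/top0.png")[170:390,200:460]; cv2.imwrite("pics/t0c.png",cv2.resize(a,None,fx=2.7,fy=2.7))
# stand axis: points with height 60..132 mm
d=np.load("top0.npy"); v,u=np.mgrid[0:480,0:640]
i=manip.camera_info("top");K=i["mtx"];R=cv2.Rodrigues(i["rotation"])[0]
p=np.stack([(u-K[0,2])/K[0,0],-(v-K[1,2])/K[1,1],-np.ones_like(u)],-1)*d[...,None]@R.T+i["xyz"]
bar=p[(d>0)&(p[...,2]>.118)&(p[...,2]<.14)&(np.linalg.norm(p[...,:2]-[.533,.013],axis=-1)<.04)]
print(len(bar),bar.mean(0),cv2.minAreaRect((bar[:,:2]*1000).astype(np.float32)))
w,V=np.linalg.eigh(np.cov(bar[:,:2].T)); print(V[:,1],w)
pl=p[(d>0)&(p[...,2]>.006)&(p[...,2]<.018)&(abs(p[...,0]-.5)<.2)&(abs(p[...,1]-.09)<.2)]
st=p[(d>0)&(p[...,2]>.07)&(p[...,2]<.095)&(abs(p[...,0]-.5)<.12)&(abs(p[...,1]-.09)<.2)]
print(len(st),cv2.fitLine((st[:,:2]).astype(np.float32),cv2.DIST_HUBER,0,.01,.01).ravel(), cv2.minAreaRect((st[:,:2]*1000).astype(np.float32)))
E
```

```text
123 [0.53210322 0.01171364 0.13113864] ((532.6262817382812, 11.186185836791992), (10.100098609924316, 33.45600891113281), 77.5688705444336)
[-0.97913135  0.20322846] [9.05322232e-06 9.57675425e-05]
2565 [ 0.36480084 -0.9310856   0.4971033   0.10030432] ((502.65252685546875, 95.16771697998047), (285.4338073730469, 174.69615173339844), 85.11473846435547)
```

View pics/t0c.png

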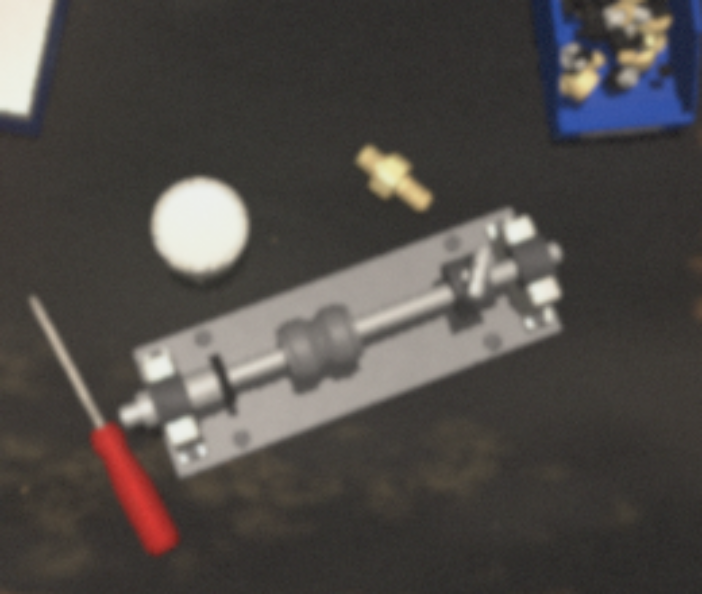

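View pics/scene0.png

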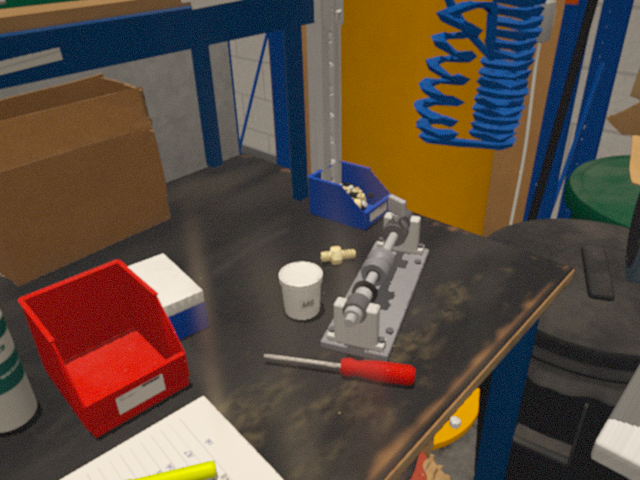

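```bash
python3 - <<'E'
from h import *
c=[(510,208),(135,352),(180,477),(562,328)]
q=np.array([atz("top",(200+x/2.7,170+y/2.7),.012) for x,y in c]); print(q.round(4),q.mean(0))
for a,b in((0,1),(3,2)): e=q[b]-q[a]; print(np.arctan2(-e[0],e[1]),np.linalg.norm(e))
for a,b in((1,0),(2,3)): pass
e=q[0]-q[3]; print(np.arctan2(e[1],e[0]),np.linalg.norm(e)); e=q[1]-q[2]; print(np.arctan2(e[1],e[0]),np.linalg.norm(e))
s=[atz("top",(200+x/2.7,170+y/2.7),.07) for x,y in((560,252),(120,415))];e=s[1]-s[0]; print(s,np.arctan2(-e[0],e[1]))
E
```

```text
[[ 0.5974 -0.0286  0.012 ]
 [ 0.4911  0.2381  0.012 ]
 [ 0.4045  0.2047  0.012 ]
 [ 0.5108 -0.0642  0.012 ]] [0.50096606 0.08749032 0.012     ]
0.3793495430398177 0.2871051052814172
0.3766164029479771 0.2891652917110035
0.3897303146581499 0.09364187085189063
0.3676420544417161 0.09285286056499648
[array([ 0.55553088, -0.05347208,  0.07      ]), array([0.44276159, 0.24244357, 0.07      ])] 0.3640955852531119
```

servo_tool(
  increments=[
    {"tx": 20,"ty": 50,"tz": 0,"turn": 0.18,"grip": 100},
    {"tx": 50,"ty": 100,"tz": 0,"turn": 0.36,"grip": 100},
    {"tx": 80,"ty": 150,"tz": 0,"turn": 0.54,"grip": 100},
    {"tx": 110,"ty": 200,"tz": 0,"turn": 0.72,"grip": 100},
    {"tx": 140,"ty": 250,"tz": 0,"turn": 0.9,"grip": 100},
    {"tx": 170,"ty": 300,"tz": 0,"turn": 1.08,"grip": 100},
    {"tx": 200,"ty": 350,"tz": 0,"turn": 1.26,"grip": 100},
    {"tx": 230,"ty": 400,"tz": 0,"turn": 1.44,"grip": 100},
    {"tx": 260,"ty": 440,"tz": 0,"turn": 1.62,"grip": 100},
    {"tx": 280,"ty": 470,"tz": 0,"turn": 1.8,"grip": 100},
  ],
)

```text
time: 2.05
tool_pos: [0.5083, -0.0012, 0.2393]
orientation: [1.346, 2.838, 0.0]
force: [-0.2, -0.6, -0.1]
opening: 1.001
grip_force: 0.0
```

servo_tool(
  increments=[
    {"tx": 10,"ty": 5,"turn": 0.18},
    {"tx": 24,"ty": 12,"turn": 0.36},
    {"tx": 24,"ty": 12,"turn": 0.54},
    {"tx": 24,"ty": 12,"turn": 0.68},
    {"tx": 24,"ty": 12,"turn": 0.68},
    {"tx": 24,"ty": 12,"turn": 0.68},
    {"tx": 24,"ty": 12,"turn": 0.68},
    {"tx": 24,"ty": 12,"turn": 0.68},
    {"tx": 24,"ty": 12,"turn": 0.68},
    {"tx": 24,"ty": 12,"turn": 0.68},
  ],
)

```text
schema error: expected keys tx, ty, tz, turn, grip
```

```bash
python3 - <<'E'
from h import *
s=manip.state();print(s["tool_pos"],s["orientation"],s["qpos"],s["force"])
im,d=manip.snapshot("wrist"); cv2.imwrite("pics/w1.png",im); np.save("w1.npy",d)
i=manip.camera_info("wrist");print(i["xyz"])
for t in("screw_head","collar","roller"):
    for r in manip.spot_in(t,"wrist")[:2]:
        print(t,r,atz("wrist",r["xy"],.132 if t[0]=="s" else .07))
v,u=np.mgrid[0:480,0:640];K=i["mtx"];R=cv2.Rodrigues(i["rotation"])[0]
p=np.stack([(u-K[0,2])/K[0,0],-(v-K[1,2])/K[1,1],-np.ones_like(u)],-1)*d[...,None]@R.T+i["xyz"]
bar=p[(d>0)&(p[...,2]>.125)&(p[...,2]<.14)&(np.linalg.norm(p[...,:2]-[.533,.013],axis=-1)<.03)]
print(len(bar),bar.mean(0),cv2.minAreaRect((bar[:,:2]*1000).astype(np.float32)))
w,V=np.linalg.eigh(np.cov(bar[:,:2].T)); print(np.arctan(V[1,1]/V[0,1]),w)
E
```

```text
[ 0.50827884 -0.00117753  0.23929683] [1.34642843e+00 2.83797033e+00 3.48843280e-04] [-1.34370698e-01  3.93864583e-03  5.42244901e-02  1.62061145e+00
  8.30581636e-05  7.51601498e-01] [-0.21633957 -0.64213677 -0.11696746]
[0.45827877 0.06211742 0.37307766]
screw_head {'xy': [356.4, 238.9], 'conf': 0.69} [0.52726086 0.01712994 0.132     ]
collar {'xy': [354.7, 227.5], 'conf': 0.83} [0.53662829 0.01061506 0.07      ]
collar {'xy': [368.4, 134.2], 'conf': 0.24} [0.49633736 0.0734415  0.07      ]
706 [0.53296771 0.0154958  0.13024115] ((533.6883544921875, 14.921835899353027), (10.126187324523926, 33.411659240722656), 78.83250427246094)
-0.1964583389247225 [8.19293449e-06 9.10459847e-05]
```

View pics/w1.png

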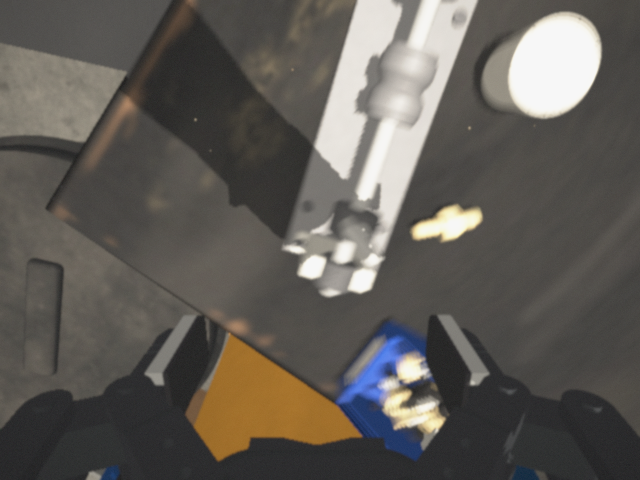

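servo_tool(
  increments=[
    {"tx": 10,"ty": 5,"tz": 0,"turn": 0.18,"grip": 100},
    {"tx": 25,"ty": 14,"tz": -10,"turn": 0.36,"grip": 90},
    {"tx": 25,"ty": 14,"tz": -30,"turn": 0.54,"grip": 80},
    {"tx": 25,"ty": 14,"tz": -50,"turn": 0.69,"grip": 70},
    {"tx": 25,"ty": 14,"tz": -60,"turn": 0.69,"grip": 60},
    {"tx": 25,"ty": 14,"tz": -60,"turn": 0.69,"grip": 60},
    {"tx": 25,"ty": 14,"tz": -60,"turn": 0.69,"grip": 60},
    {"tx": 25,"ty": 14,"tz": -60,"turn": 0.69,"grip": 60},
    {"tx": 25,"ty": 14,"tz": -60,"turn": 0.69,"grip": 60},
    {"tx": 25,"ty": 14,"tz": -60,"turn": 0.69,"grip": 60},
  ],
)

```text
time: 3.5
tool_pos: [0.5325, 0.0108, 0.1796]
orientation: [0.32, 3.125, -0.0]
force: [-0.5, 0.5, -0.5]
opening: 0.603
grip_force: 0.0
```

```bash
cat > look.py <<'E'
from h import *
import sys
n=sys.argv[1]; g=np.array([float(sys.argv[2]),float(sys.argv[3])])
s=manip.state();print(s["tool_pos"],s["orientation"],s["qpos"],s["force"])
im,d=manip.snapshot("wrist"); cv2.imwrite(f"pics/{n}.png",im)
i=manip.camera_info("wrist")
v,u=np.mgrid[0:480,0:640];K=i["mtx"];R=cv2.Rodrigues(i["rotation"])[0]
p=np.stack([(u-K[0,2])/K[0,0],-(v-K[1,2])/K[1,1],-np.ones_like(u)],-1)*d[...,None]@R.T+i["xyz"]
bar=p[(d>0)&(p[...,2]>.122)&(p[...,2]<.14)&(np.linalg.norm(p[...,:2]-g,axis=-1)<.027)]
print(len(bar),bar.mean(0),cv2.minAreaRect((bar[:,:2]*1000).astype(np.float32)))
w,V=np.linalg.eigh(np.cov(bar[:,:2].T)); print(np.arctan(V[1,1]/V[0,1]),w)
E
python3 look.py w2 .533 .014
```

```text
[0.53246838 0.01079552 0.17961469] [ 3.19634064e-01  3.12477932e+00 -7.28124623e-05] [-1.05650594e-01  6.14891877e-02 -5.24265675e-03  1.50355615e+00
 -4.44731897e-05  9.82205630e-02] [-0.50818305  0.47822941 -0.47293148]
1170 [0.5302847  0.01153119 0.13035111] ((531.9248657226562, 11.280004501342773), (9.692408561706543, 33.887657165527344), 78.21684265136719)
-0.2028232971755977 [7.8514407e-06 9.7224466e-05]
```

View pics/w2.png

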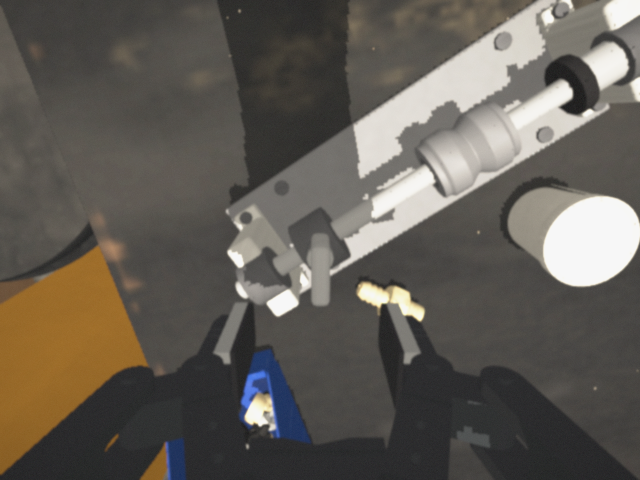

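servo_tool(
  increments=[
    {"tx": 0,"ty": 0,"tz": -25,"turn": 0,"grip": 50},
    {"tx": 0,"ty": 0,"tz": -45,"turn": 0,"grip": 40},
    {"tx": 0,"ty": 0,"tz": -60,"turn": 0,"grip": 32},
    {"tx": 0,"ty": 0,"tz": -65,"turn": 0,"grip": 28},
    {"tx": 0,"ty": 0,"tz": -65,"turn": 0,"grip": 25},
    {"tx": 0,"ty": 0,"tz": -65,"turn": 0,"grip": 22},
    {"tx": 0,"ty": 0,"tz": -65,"turn": 0,"grip": 20},
    {"tx": 0,"ty": 0,"tz": -65,"turn": 0,"grip": 18},
    {"tx": 0,"ty": 0,"tz": -65,"turn": 0,"grip": 17},
    {"tx": 0,"ty": 0,"tz": -65,"turn": 0,"grip": 16},
  ],
  squeeze=20,
)

```text
time: 4.8
tool_pos: [0.5324, 0.0109, 0.1144]
orientation: [0.319, 3.125, 0.0]
force: [-0.3, 0.1, 0.5]
opening: 0.163
grip_force: 0.2
```

```bash
python3 look.py w3 .532 .0115
```

```text
[0.53241304 0.01087869 0.11442009] [3.19429925e-01 3.12503237e+00 4.21118446e-04] [-1.05687545e-01  7.60671233e-02 -1.19714521e-01  1.37473854e+00
  2.69174155e-04  9.80379706e-02] [-0.27744557  0.14074689  0.45458085]
4486 [0.5270438  0.01125948 0.13068781] ((528.6866455078125, 7.816852569580078), (34.571495056152344, 31.76848793029785), 44.48516845703125)
1.2812095099181975 [6.55289431e-05 8.75899451e-05]
```

View pics/w3.png

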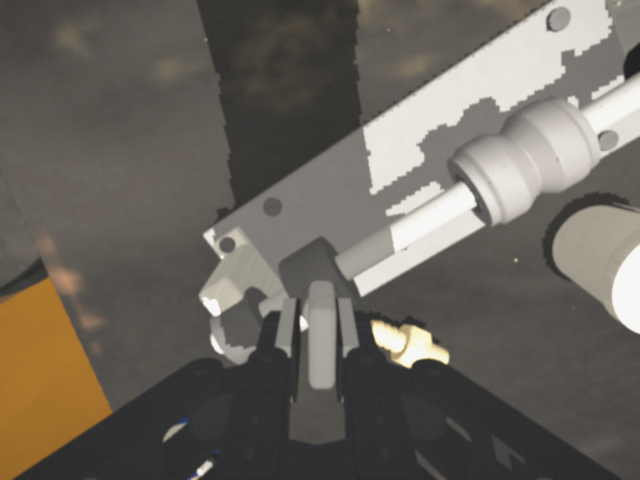

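servo_tool(
  increments=[
    {"tx": 0,"ty": 0,"tz": 0,"turn": 0,"grip": 15},
    {"tx": 0,"ty": 0,"tz": 0,"turn": 0,"grip": 14},
    {"tx": 0,"ty": 0,"tz": 0,"turn": 0,"grip": 13},
    {"tx": 0,"ty": 0,"tz": 0,"turn": 0,"grip": 12},
    {"tx": 0,"ty": 0,"tz": 0,"turn": 0,"grip": 11},
    {"tx": 0,"ty": 0,"tz": 0,"turn": 0,"grip": 10},
    {"tx": 0,"ty": 0,"tz": 0,"turn": 0,"grip": 9},
    {"tx": 0,"ty": 0,"tz": 0,"turn": 0,"grip": 8},
    {"tx": 0,"ty": 0,"tz": 0,"turn": 0,"grip": 4},
    {"tx": 0,"ty": 0,"tz": 0,"turn": 0,"grip": 0},
  ],
  squeeze=20,
)

```text
time: 6.1
tool_pos: [0.5327, 0.0123, 0.1145]
orientation: [0.318, 3.125, 0.005]
force: [1.7, 5.6, 0.7]
opening: 0.11
grip_force: 21.1
```

servo_tool(
  increments=[
    {"tx": 0.3,"ty": 1.4,"tz": 0,"turn": 0,"grip": 0},
    {"tx": 0.3,"ty": 1.4,"tz": 0,"turn": 0,"grip": 0},
    {"tx": 0.3,"ty": 1.4,"tz": 0,"turn": 0.1,"grip": 0},
    {"tx": 0.3,"ty": 1.4,"tz": 0,"turn": 0.2,"grip": 0},
    {"tx": 0.3,"ty": 1.4,"tz": 0,"turn": 0.3,"grip": 0},
    {"tx": 0.3,"ty": 1.4,"tz": 0,"turn": 0.4,"grip": 0},
    {"tx": 0.3,"ty": 1.4,"tz": 0,"turn": 0.5,"grip": 0},
    {"tx": 0.3,"ty": 1.4,"tz": 0,"turn": 0.5,"grip": 0},
    {"tx": 0.3,"ty": 1.4,"tz": 0,"turn": 0.5,"grip": 0},
    {"tx": 0.3,"ty": 1.4,"tz": 0,"turn": 0.5,"grip": 0},
  ],
  squeeze=80,
)

```text
time: 7.35
tool_pos: [0.533, 0.0125, 0.1146]
orientation: [-0.462, 3.106, 0.001]
force: [0.9, 5.2, 2.4]
opening: 0.096
grip_force: 79.8
```

```bash
python3 -c "
from h import *
s=manip.state();print(s)"
```

```text
{'time': 7.35, 'qpos': array([-1.02855563e-01,  7.67940980e-02, -1.18510086e-01,  1.37464761e+00,
        9.11787915e-04, -3.98059455e-01]), 'qd': array([-0.00255051,  0.00128017,  0.00031773,  0.00056684, -0.00121778,
        0.00114822]), 'effort': array([-2.62123682e+00, -3.34723127e+01,  3.02937806e+01,  2.95233820e-01,
       -1.57366388e+00,  1.33375838e-02]), 'tool_pos': array([0.53295468, 0.01252564, 0.11463689]), 'orientation': array([-4.61870292e-01,  3.10639976e+00,  1.05840191e-03]), 'force': array([0.91378117, 5.15449887, 2.38544891]), 'wrist_torque': array([ 1.12599189, -0.28544767, -0.03994147]), 'grip_force': 79.8290491104126, 'opening': 0.09580954947237193}
```

servo_tool(
  increments=[
    {"tx": 0,"ty": 0,"tz": 0,"turn": 0.1,"grip": 0},
    {"tx": 0,"ty": 0,"tz": 0,"turn": 0.2,"grip": 0},
    {"tx": 0,"ty": 0,"tz": 0,"turn": 0.3,"grip": 0},
    {"tx": 0,"ty": 0,"tz": 0,"turn": 0.4,"grip": 0},
    {"tx": 0,"ty": 0,"tz": 0,"turn": 0.5,"grip": 0},
    {"tx": 0,"ty": 0,"tz": 0,"turn": 0.6,"grip": 0},
    {"tx": 0,"ty": 0,"tz": 0,"turn": 0.6,"grip": 0},
    {"tx": 0,"ty": 0,"tz": 0,"turn": 0.6,"grip": 0},
    {"tx": 0,"ty": 0,"tz": 0,"turn": 0.6,"grip": 0},
    {"tx": 0,"ty": 0,"tz": 0,"turn": 0.6,"grip": 0},
  ],
  squeeze=80,
)

```text
time: 8.6
tool_pos: [0.5332, 0.012, 0.1146]
orientation: [-1.36, 2.831, -0.001]
force: [2.6, 3.6, 2.4]
opening: 0.097
grip_force: 79.8
```

```bash
python3 look.py w4 .533 .012; python3 -c "
from h import *
s=manip.state();print(s['tool_pos'],s['force'],s['wrist_torque'],s['orientation'])"
```

```text
[0.53318033 0.0120223  0.11462752] [-1.35984213e+00  2.83083331e+00 -1.34192952e-03] [-1.03135422e-01  7.68876959e-02 -1.18429934e-01  1.37410705e+00
 -1.60249263e-04 -9.98773800e-01] [2.62784594 3.61851505 2.3620112 ]
4117 [0.52940352 0.00542897 0.13086891] ((529.7489013671875, 9.78456974029541), (30.555654525756836, 30.52306365966797), 85.88246154785156)
-0.6524770353369065 [6.24802364e-05 6.45924540e-05]
[0.53319491 0.01200518 0.11462686] [3.31610173 3.23742805 2.37083423] [ 0.73865163 -0.65429222  0.01919538] [-1.35999489e+00  2.83075482e+00 -1.35819087e-03]
```

View pics/w4.png

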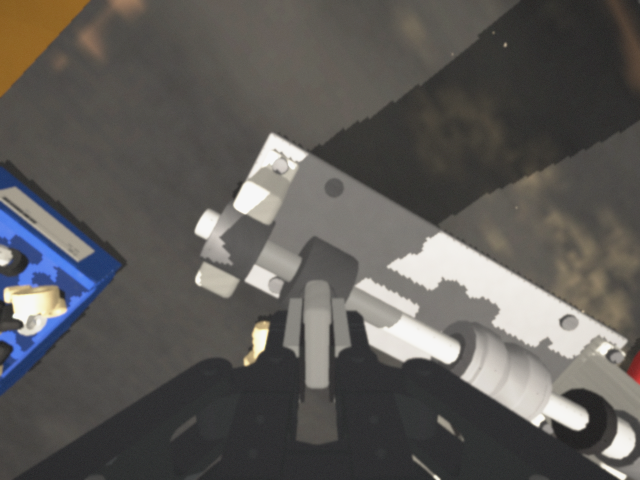

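servo_tool(
  increments=[
    {"tx": -0.7,"ty": 1.9,"tz": 0,"turn": 0,"grip": 0},
    {"tx": -2.2,"ty": 5.6,"tz": 0,"turn": 0,"grip": 0},
    {"tx": -4.4,"ty": 11.2,"tz": 0,"turn": 0,"grip": 0},
    {"tx": -6.6,"ty": 16.7,"tz": 0,"turn": 0,"grip": 0},
    {"tx": -8.8,"ty": 22.3,"tz": 0,"turn": 0,"grip": 0},
    {"tx": -11,"ty": 27.9,"tz": 0,"turn": 0,"grip": 0},
    {"tx": -13.2,"ty": 33.5,"tz": 0,"turn": 0,"grip": 0},
    {"tx": -15.4,"ty": 39.1,"tz": 0,"turn": 0,"grip": 0},
    {"tx": -16.9,"ty": 42.8,"tz": 0,"turn": 0,"grip": 0},
    {"tx": -17.6,"ty": 44.6,"tz": 0,"turn": 0,"grip": 0},
  ],
)

```text
time: 9.9
tool_pos: [0.5164, 0.0546, 0.1146]
orientation: [-1.359, 2.832, -0.01]
force: [5.4, -2.1, 1.7]
opening: 0.1
grip_force: 79.8
```

```bash
cat > f.py <<'E'
from h import *
def f():
    s=manip.state();F=s['force'];u=np.array([-.367,.930]);n=np.array([.93,.367]);p=s['tool_pos']
    print(round(s['time'],2),p.round(4),"along %.1f perp %.1f z %.1f"%(F[:2]@u,F[:2]@n,F[2]),"y %.2f x %.2f"%(1e3*((p[:2]-[.533,.0125])@u),1e3*((p[:2]-[.533,.0125])@n)))
f()
im,d=manip.snapshot("top"); cv2.imwrite("pics/top_%d.png"%(manip.state()['time']*100),im)
f()
P={}
for t in("collar","roller"):
    r=manip.spot_in(t,"top")[:1]
    for a in r: print(t,a["conf"],atz("top",a["xy"],.085))
f()
E
python3 f.py
```

```text
9.9 [0.5164 0.0546 0.1146] along -4.0 perp 4.3 z 1.7 y 45.27 x -0.01
9.95 [0.5163 0.0548 0.1147] along -3.8 perp 4.8 z 0.9 y 45.50 x -0.02
roller 0.7 [0.49336472 0.11215229 0.085     ]
10.05 [0.5163 0.0548 0.1146] along -2.6 perp 4.9 z 1.3 y 45.51 x -0.01
```

```bash
cat > prof.py <<'E'
from h import *
u=np.array([-.367,.930]);n=np.array([.93,.367]);o=np.array([.533,.0125])
for c in("wrist","top"):
    i=manip.camera_info(c); im,d=manip.snapshot(c); cv2.imwrite(f"pics/p_{c}.png",im)
    v,uu=np.mgrid[0:480,0:640];K=i["mtx"];R=cv2.Rodrigues(i["rotation"])[0]
    p=np.stack([(uu-K[0,2])/K[0,0],-(v-K[1,2])/K[1,1],-np.ones_like(uu)],-1)*d[...,None]@R.T+i["xyz"]
    p=p[(d>0)]; q=p[:,:2]-o; y=q@u*1e3; x=q@n*1e3
    m=(abs(x)<6)&(p[:,2]>.06)&(p[:,2]<.1)
    print(c); 
    for a in range(55,190,2):
        k=m&(y>=a)&(y<a+2)
        if k.sum(): print(a,int(1e3*np.percentile(p[k,2],80)),end=" | ")
    print()
E
python3 prof.py
```

```text
wrist
55 88 | 59 76 | 61 76 | 63 76 | 65 76 | 67 76 | 69 76 | 71 76 | 73 76 | 75 76 | 77 76 | 79 76 | 81 86 | 83 88 | 85 88 | 87 90 | 89 90 | 91 90 | 93 90 | 95 90 | 97 90 | 99 89 | 101 88 | 103 87 | 105 86 | 107 86 | 109 87 | 111 88 | 113 90 | 115 90 | 117 90 | 119 90 | 121 90 | 123 90 | 125 90 | 127 88 | 129 88 | 131 87 | 139 76 | 141 76 | 143 76 | 145 76 | 147 76 | 149 76 | 151 76 | 153 76 | 155 76 | 157 76 | 159 76 | 161 76 | 163 76 | 165 76 | 167 76 | 169 76 | 171 85 | 173 87 | 175 87 | 177 87 | 179 87 | 183 82 | 185 81 | 187 81 | 189 81 | 
top
69 73 | 71 79 | 73 77 | 75 76 | 77 78 | 79 77 | 81 89 | 83 90 | 85 91 | 87 91 | 89 92 | 91 92 | 93 91 | 95 92 | 97 91 | 99 92 | 101 91 | 103 89 | 105 86 | 107 89 | 109 89 | 111 91 | 113 90 | 115 91 | 117 93 | 119 93 | 121 91 | 123 93 | 125 91 | 127 90 | 129 89 | 131 88 | 133 75 | 135 75 | 137 78 | 139 77 | 141 77 | 143 77 | 145 78 | 147 76 | 149 77 | 151 78 | 153 77 | 155 77 | 157 78 | 159 78 | 161 79 | 163 77 | 165 77 | 167 76 | 169 76 | 171 88 | 173 87 | 175 89 | 177 88 | 179 85 | 181 82 | 183 83 | 185 83 | 187 83 | 189 82 |
```

servo_tool(
  increments=[
    {"tx": -0.9,"ty": 2.3,"tz": 0,"turn": 0,"grip": 0},
    {"tx": -1.8,"ty": 4.6,"tz": 0,"turn": 0,"grip": 0},
    {"tx": -2.7,"ty": 7,"tz": 0,"turn": 0,"grip": 0},
    {"tx": -3.7,"ty": 9.3,"tz": 0,"turn": 0,"grip": 0},
    {"tx": -4.6,"ty": 11.6,"tz": 0,"turn": 0,"grip": 0},
    {"tx": -5.5,"ty": 14,"tz": 0,"turn": 0,"grip": 0},
    {"tx": -6.4,"ty": 16.3,"tz": 0,"turn": 0,"grip": 0},
    {"tx": -7.3,"ty": 18.6,"tz": 0,"turn": 0,"grip": 0},
    {"tx": -8.3,"ty": 20.9,"tz": 0,"turn": 0,"grip": 0},
    {"tx": -9.2,"ty": 23.2,"tz": 0,"turn": 0,"grip": 0},
  ],
)

```text
time: 11.4
tool_pos: [0.5073, 0.0776, 0.1146]
orientation: [-1.359, 2.832, -0.01]
force: [5.9, -2.8, 0.9]
opening: 0.1
grip_force: 79.7
```

servo_tool(
  increments=[
    {"tx": -0.9,"ty": 2.3,"tz": 0,"turn": 0,"grip": 0},
    {"tx": -1.8,"ty": 4.6,"tz": 0,"turn": 0,"grip": 0},
    {"tx": -2.7,"ty": 7,"tz": 0,"turn": 0,"grip": 0},
    {"tx": -3.7,"ty": 9.3,"tz": 0,"turn": 0,"grip": 0},
    {"tx": -4.6,"ty": 11.6,"tz": 0,"turn": 0,"grip": 0},
    {"tx": -5.5,"ty": 14,"tz": 0,"turn": 0,"grip": 0},
    {"tx": -6.4,"ty": 16.3,"tz": 0,"turn": 0,"grip": 0},
    {"tx": -7.3,"ty": 18.6,"tz": 0,"turn": 0,"grip": 0},
    {"tx": -8.3,"ty": 20.9,"tz": 0,"turn": 0,"grip": 0},
    {"tx": -9.2,"ty": 23.2,"tz": 0,"turn": 0,"grip": 0},
  ],
)

```text
time: 12.65
tool_pos: [0.4982, 0.1006, 0.1146]
orientation: [-1.358, 2.832, -0.011]
force: [6.3, -2.6, 1.2]
opening: 0.102
grip_force: 79.7
```

```bash
sed -i '/^im,d/,$d' f.py; python3 f.py; python3 prof.py | tail -1 | cut -c1-900; python3 f.py
```

```text
12.65 [0.4982 0.1006 0.1146] along -4.8 perp 4.9 z 1.2 y 94.68 x -0.02
129 88 | 131 86 | 133 89 | 135 92 | 137 91 | 139 91 | 141 92 | 143 91 | 145 93 | 147 90 | 149 92 | 151 90 | 153 90 | 155 84 | 157 77 | 159 76 | 161 78 | 163 78 | 165 77 | 167 77 | 169 77 | 171 89 | 173 89 | 175 90 | 177 88 | 179 84 | 181 82 | 183 81 | 185 86 | 187 83 | 189 82 | 
12.75 [0.4981 0.101  0.1147] along -4.1 perp 4.9 z 1.5 y 95.11 x -0.00
```

servo_tool(
  increments=[
    {"tx": -0.3,"ty": 0.8,"tz": 0,"turn": 0,"grip": 0},
    {"tx": -0.7,"ty": 1.7,"tz": 0,"turn": 0,"grip": 0},
    {"tx": -1,"ty": 2.5,"tz": 0,"turn": 0,"grip": 0},
    {"tx": -1.3,"ty": 3.4,"tz": 0,"turn": 0,"grip": 0},
    {"tx": -1.7,"ty": 4.2,"tz": 0,"turn": 0,"grip": 0},
    {"tx": -2,"ty": 5.1,"tz": 0,"turn": 0,"grip": 0},
    {"tx": -2.3,"ty": 5.9,"tz": 0,"turn": 0,"grip": 0},
    {"tx": -2.6,"ty": 6.7,"tz": 0,"turn": 0,"grip": 0},
    {"tx": -3,"ty": 7.5,"tz": 0,"turn": 0,"grip": 0},
    {"tx": -3.3,"ty": 8.4,"tz": 0,"turn": 0,"grip": 0},
  ],
)

```text
time: 14.0
tool_pos: [0.4949, 0.109, 0.1147]
orientation: [-1.358, 2.832, -0.011]
force: [6.4, -2.2, 1.7]
opening: 0.099
grip_force: 79.8
```

```bash
python3 f.py
```

```text
14.0 [0.4949 0.109  0.1147] along -4.4 perp 5.1 z 1.7 y 103.69 x 0.01
```

servo_tool(
  increments=[
    {"tx": -0.1,"ty": 0.3,"tz": 0,"turn": 0,"grip": 0},
    {"tx": -0.2,"ty": 0.6,"tz": 0,"turn": 0,"grip": 0},
    {"tx": -0.3,"ty": 0.8,"tz": 0,"turn": 0,"grip": 0},
    {"tx": -0.4,"ty": 1.1,"tz": 0,"turn": 0,"grip": 0},
    {"tx": -0.5,"ty": 1.4,"tz": 0,"turn": 0,"grip": 0},
    {"tx": -0.6,"ty": 1.7,"tz": 0,"turn": 0,"grip": 0},
    {"tx": -0.8,"ty": 2,"tz": 0,"turn": 0,"grip": 0},
    {"tx": -0.9,"ty": 2.3,"tz": 0,"turn": 0,"grip": 0},
    {"tx": -1,"ty": 2.5,"tz": 0,"turn": 0,"grip": 0},
    {"tx": -1.1,"ty": 2.8,"tz": 0,"turn": 0,"grip": 0},
  ],
)

```text
time: 15.25
tool_pos: [0.4938, 0.1117, 0.1146]
orientation: [-1.358, 2.832, -0.011]
force: [5.2, -3.2, 2.0]
opening: 0.097
grip_force: 79.8
```

```bash
python3 f.py
```

```text
15.25 [0.4938 0.1117 0.1146] along -4.9 perp 3.7 z 2.0 y 106.67 x 0.00
```

Still free drag; 2 mm more.

servo_tool(
  increments=[
    {"tx": -0.1,"ty": 0.2,"tz": 0,"turn": 0,"grip": 0},
    {"tx": -0.2,"ty": 0.4,"tz": 0,"turn": 0,"grip": 0},
    {"tx": -0.2,"ty": 0.6,"tz": 0,"turn": 0,"grip": 0},
    {"tx": -0.3,"ty": 0.8,"tz": 0,"turn": 0,"grip": 0},
    {"tx": -0.4,"ty": 1.0,"tz": 0,"turn": 0,"grip": 0},
    {"tx": -0.5,"ty": 1.2,"tz": 0,"turn": 0,"grip": 0},
    {"tx": -0.5,"ty": 1.3,"tz": 0,"turn": 0,"grip": 0},
    {"tx": -0.6,"ty": 1.5,"tz": 0,"turn": 0,"grip": 0},
    {"tx": -0.7,"ty": 1.7,"tz": 0,"turn": 0,"grip": 0},
    {"tx": -0.7,"ty": 1.9,"tz": 0,"turn": 0,"grip": 0},
  ],
)

```text
time: 16.5
tool_pos: [0.4931, 0.1136, 0.1146]
orientation: [-1.358, 2.832, -0.011]
force: [5.3, -1.8, 0.7]
opening: 0.103
grip_force: 79.8
```

```bash
python3 f.py
```

```text
16.5 [0.4931 0.1136 0.1146] along -3.6 perp 4.3 z 0.7 y 108.70 x -0.01
```

servo_tool(
  increments=[
    {"tx": -0.1,"ty": 0.2,"tz": 0,"turn": 0,"grip": 0},
    {"tx": -0.2,"ty": 0.4,"tz": 0,"turn": 0,"grip": 0},
    {"tx": -0.2,"ty": 0.6,"tz": 0,"turn": 0,"grip": 0},
    {"tx": -0.3,"ty": 0.8,"tz": 0,"turn": 0,"grip": 0},
    {"tx": -0.4,"ty": 1.0,"tz": 0,"turn": 0,"grip": 0},
    {"tx": -0.5,"ty": 1.2,"tz": 0,"turn": 0,"grip": 0},
    {"tx": -0.5,"ty": 1.3,"tz": 0,"turn": 0,"grip": 0},
    {"tx": -0.6,"ty": 1.5,"tz": 0,"turn": 0,"grip": 0},
    {"tx": -0.7,"ty": 1.7,"tz": 0,"turn": 0,"grip": 0},
    {"tx": -0.7,"ty": 1.9,"tz": 0,"turn": 0,"grip": 0},
  ],
)

```text
time: 17.75
tool_pos: [0.4924, 0.1155, 0.1146]
orientation: [-1.358, 2.832, -0.011]
force: [4.6, -3.0, 1.1]
opening: 0.105
grip_force: 79.8
```

```bash
python3 f.py
```

```text
17.75 [0.4924 0.1155 0.1146] along -4.4 perp 3.2 z 1.1 y 110.70 x -0.00
```

servo_tool(
  increments=[
    {"tx": -0.1,"ty": 0.2,"tz": 0,"turn": 0,"grip": 0},
    {"tx": -0.2,"ty": 0.4,"tz": 0,"turn": 0,"grip": 0},
    {"tx": -0.2,"ty": 0.6,"tz": 0,"turn": 0,"grip": 0},
    {"tx": -0.3,"ty": 0.8,"tz": 0,"turn": 0,"grip": 0},
    {"tx": -0.4,"ty": 1.0,"tz": 0,"turn": 0,"grip": 0},
    {"tx": -0.5,"ty": 1.2,"tz": 0,"turn": 0,"grip": 0},
    {"tx": -0.5,"ty": 1.3,"tz": 0,"turn": 0,"grip": 0},
    {"tx": -0.6,"ty": 1.5,"tz": 0,"turn": 0,"grip": 0},
    {"tx": -0.7,"ty": 1.7,"tz": 0,"turn": 0,"grip": 0},
    {"tx": -0.7,"ty": 1.9,"tz": 0,"turn": 0,"grip": 0},
  ],
)

```text
time: 19.0
tool_pos: [0.492, 0.1164, 0.1147]
orientation: [1.358, -2.833, 0.015]
force: [5.9, -5.5, 0.0]
opening: 0.1
grip_force: 79.7
```

```bash
python3 f.py; python3 prof.py|cut -c1-900; python3 f.py
```

```text
19.0 [0.492  0.1164 0.1147] along -7.3 perp 3.5 z 0.0 y 111.64 x 0.02
wrist
55 76 | 57 76 | 59 76 | 61 76 | 63 76 | 65 76 | 67 76 | 69 76 | 71 76 | 73 76 | 75 76 | 77 76 | 79 76 | 81 76 | 83 76 | 85 76 | 87 76 | 89 76 | 91 76 | 93 76 | 95 86 | 97 89 | 99 89 | 101 91 | 103 91 | 113 91 | 115 90 | 117 88 | 121 87 | 123 88 | 125 88 | 127 89 | 129 90 | 131 89 | 133 90 | 135 90 | 137 90 | 139 90 | 141 88 | 143 87 | 145 86 | 147 85 | 149 87 | 151 88 | 153 89 | 155 90 | 157 90 | 159 90 | 161 90 | 163 90 | 165 90 | 167 88 | 169 88 | 171 88 | 173 87 | 175 87 | 177 87 | 179 86 | 183 81 | 185 81 | 187 81 | 189 81 | 
top
153 88 | 155 91 | 157 93 | 159 94 | 161 91 | 163 92 | 165 91 | 167 91 | 169 89 | 171 90 | 173 89 | 175 88 | 177 89 | 179 87 | 181 82 | 183 83 | 185 82 | 187 82 | 189 84 | 
19.1 [0.492  0.1164 0.1146] along -6.7 perp 4.1 z 0.8 y 111.66 x 0.00
```

servo_tool(
  increments=[
    {"tx": -0.1,"ty": 0.3,"tz": 0,"turn": 0,"grip": 0},
    {"tx": -0.2,"ty": 0.5,"tz": 0,"turn": 0,"grip": 0},
    {"tx": -0.3,"ty": 0.8,"tz": 0,"turn": 0,"grip": 0},
    {"tx": -0.4,"ty": 1.0,"tz": 0,"turn": 0,"grip": 0},
    {"tx": -0.5,"ty": 1.3,"tz": 0,"turn": 0,"grip": 0},
    {"tx": -0.6,"ty": 1.5,"tz": 0,"turn": 0,"grip": 0},
    {"tx": -0.7,"ty": 1.8,"tz": 0,"turn": 0,"grip": 0},
    {"tx": -0.8,"ty": 2.0,"tz": 0,"turn": 0,"grip": 0},
    {"tx": -0.8,"ty": 2.0,"tz": 0,"turn": 0,"grip": 0},
    {"tx": -0.8,"ty": 2.0,"tz": 0,"turn": 0,"grip": 0},
  ],
)

```text
time: 20.35
tool_pos: [0.4918, 0.117, 0.1146]
orientation: [1.356, -2.833, 0.02]
force: [7.6, -8.1, 0.1]
opening: 0.102
grip_force: 79.7
```

```bash
python3 f.py
```

```text
20.35 [0.4918 0.117  0.1146] along -10.3 perp 4.1 z 0.1 y 112.28 x 0.01
```

servo_tool(
  increments=[
    {"tx": -0.1,"ty": 0.2,"tz": 0,"turn": 0,"grip": 0},
    {"tx": -0.2,"ty": 0.4,"tz": 0,"turn": 0,"grip": 0},
    {"tx": -0.2,"ty": 0.6,"tz": 0,"turn": 0,"grip": 0},
    {"tx": -0.3,"ty": 0.8,"tz": 0,"turn": 0,"grip": 0},
    {"tx": -0.4,"ty": 1.0,"tz": 0,"turn": 0,"grip": 0},
    {"tx": -0.4,"ty": 1.0,"tz": 0,"turn": 0,"grip": 0},
    {"tx": -0.4,"ty": 1.0,"tz": 0,"turn": 0,"grip": 0},
    {"tx": -0.4,"ty": 1.0,"tz": 0,"turn": 0,"grip": 0},
    {"tx": -0.4,"ty": 1.0,"tz": 0,"turn": 0,"grip": 0},
    {"tx": -0.4,"ty": 1.0,"tz": 0,"turn": 0,"grip": 0},
  ],
)

```text
time: 21.6
tool_pos: [0.4917, 0.1173, 0.1147]
orientation: [1.355, -2.833, 0.023]
force: [8.0, -10.2, 0.8]
opening: 0.101
grip_force: 79.7
```

```bash
python3 f.py
```

```text
21.6 [0.4917 0.1173 0.1147] along -12.5 perp 3.7 z 0.8 y 112.58 x 0.05
```

servo_tool(
  increments=[
    {"tx": 0,"ty": 0,"tz": 0,"turn": -0.08,"grip": 0},
    {"tx": 0,"ty": 0,"tz": 0,"turn": -0.16,"grip": 0},
    {"tx": 0,"ty": 0,"tz": 0,"turn": -0.24,"grip": 0},
    {"tx": 0,"ty": 0,"tz": 0,"turn": -0.3,"grip": 0},
    {"tx": 0,"ty": 0,"tz": 0,"turn": -0.35,"grip": 0},
    {"tx": 0,"ty": 0,"tz": 0,"turn": -0.35,"grip": 0},
    {"tx": 0,"ty": 0,"tz": 0,"turn": -0.35,"grip": 0},
    {"tx": 0,"ty": 0,"tz": 0,"turn": -0.35,"grip": 0},
    {"tx": 0,"ty": 0,"tz": 0,"turn": -0.35,"grip": 0},
    {"tx": 0,"ty": 0,"tz": 0,"turn": -0.35,"grip": 0},
  ],
)

```text
time: 22.85
tool_pos: [0.4917, 0.1172, 0.1146]
orientation: [-0.84, 3.025, -0.022]
force: [8.3, -9.2, -0.5]
opening: 0.098
grip_force: 79.7
```

```bash
python3 f.py
```

```text
22.85 [0.4917 0.1172 0.1146] along -11.6 perp 4.4 z -0.5 y 112.55 x 0.04
```

servo_tool(
  increments=[
    {"tx": 0,"ty": 0,"tz": 0,"turn": -0.1,"grip": 0},
    {"tx": 0,"ty": 0,"tz": 0,"turn": -0.2,"grip": 0},
    {"tx": 0,"ty": 0,"tz": 0,"turn": -0.3,"grip": 0},
    {"tx": 0,"ty": 0,"tz": 0,"turn": -0.4,"grip": 0},
    {"tx": 0,"ty": 0,"tz": 0,"turn": -0.5,"grip": 0},
    {"tx": 0,"ty": 0,"tz": 0,"turn": -0.6,"grip": 0},
    {"tx": 0,"ty": 0,"tz": 0,"turn": -0.7,"grip": 0},
    {"tx": 0,"ty": 0,"tz": 0,"turn": -0.77,"grip": 0},
    {"tx": 0,"ty": 0,"tz": 0,"turn": -0.77,"grip": 0},
    {"tx": 0,"ty": 0,"tz": 0,"turn": -0.77,"grip": 0},
  ],
)

```text
time: 24.1
tool_pos: [0.4915, 0.1169, 0.1147]
orientation: [0.356, 3.114, -0.021]
force: [6.8, -10.3, -0.6]
opening: 0.098
grip_force: 79.8
```

```bash
python3 f.py; python3 -c "
from h import *
s=manip.state();o=s['orientation'];print(o,s['wrist_torque'],2*np.arctan2(o[1],o[0])-np.pi)"
```

```text
24.1 [0.4915 0.1169 0.1147] along -12.1 perp 2.6 z -0.6 y 112.36 x -0.29
[ 0.35639715  3.11448357 -0.02079946] [-2.08472946 -1.55236683  0.09070016] -0.22787316908303712
```

servo_tool(
  increments=[
    {"tx": 0,"ty": 0,"tz": 0,"turn": -0.04,"grip": 0},
    {"tx": 0,"ty": 0,"tz": 0,"turn": -0.08,"grip": 0},
    {"tx": 0,"ty": 0,"tz": 0,"turn": -0.08,"grip": 0},
    {"tx": 0,"ty": 0,"tz": 0,"turn": -0.08,"grip": 0},
    {"tx": 0,"ty": 0,"tz": 0,"turn": -0.08,"grip": 0},
    {"tx": 0,"ty": 0,"tz": 0,"turn": -0.08,"grip": 0},
    {"tx": 0,"ty": 0,"tz": 0,"turn": -0.08,"grip": 0},
    {"tx": 0,"ty": 0,"tz": 0,"turn": -0.08,"grip": 0},
    {"tx": 0,"ty": 0,"tz": 0,"turn": -0.08,"grip": 0},
    {"tx": 0,"ty": 0,"tz": 0,"turn": -0.08,"grip": 0},
  ],
)

```text
time: 25.35
tool_pos: [0.4914, 0.1171, 0.1147]
orientation: [0.472, 3.099, -0.021]
force: [8.0, -11.2, 0.7]
opening: 0.097
grip_force: 91.0
```

```bash
python3 f.py; python3 -c "
from h import *
s=manip.state();o=s['orientation'];print(o,s['wrist_torque'],2*np.arctan2(o[1],o[0])-np.pi)"
```

```text
25.35 [0.4914 0.1171 0.1147] along -13.3 perp 3.4 z 0.7 y 112.57 x -0.32
[ 0.47159283  3.09858212 -0.02118009] [-2.18279416 -1.48787596  1.65194476] -0.30207450776155387
```

servo_tool(
  increments=[
    {"tx": 0,"ty": 0,"tz": 0,"turn": 0.03,"grip": 0},
    {"tx": 0.3,"ty": -0.8,"tz": 0,"turn": 0.06,"grip": 0},
    {"tx": 0.6,"ty": -1.5,"tz": 0,"turn": 0.06,"grip": 0},
    {"tx": 0.9,"ty": -2.2,"tz": 0,"turn": 0.06,"grip": 0},
    {"tx": 1.2,"ty": -3,"tz": 0,"turn": 0.06,"grip": 0},
    {"tx": 1.4,"ty": -3.6,"tz": 0,"turn": 0.06,"grip": 0},
    {"tx": 1.6,"ty": -4,"tz": 0,"turn": 0.06,"grip": 0},
    {"tx": 1.6,"ty": -4,"tz": 0,"turn": 0.06,"grip": 0},
    {"tx": 1.6,"ty": -4,"tz": 0,"turn": 0.06,"grip": 0},
    {"tx": 1.6,"ty": -4,"tz": 0,"turn": 0.06,"grip": 0},
  ],
  squeeze=40,
)

```text
time: 26.6
tool_pos: [0.4916, 0.1166, 0.1146]
orientation: [0.382, 3.115, -0.009]
force: [4.4, -2.8, 2.3]
opening: 0.101
grip_force: 80.2
```

```bash
python3 f.py; python3 -c "
from h import *
s=manip.state();o=s['orientation'];print(o,s['wrist_torque'],2*np.arctan2(o[1],o[0])-np.pi)"
```

```text
26.6 [0.4916 0.1166 0.1146] along -4.2 perp 3.1 z 2.3 y 111.97 x -0.32
[ 0.38204203  3.11517355 -0.00892357] [-0.73152217 -0.98254107  0.50930349] -0.24405945577330268
```

servo_tool(
  increments=[
    {"tx": 0.6,"ty": -0.5,"tz": 0,"turn": 0.015,"grip": 0},
    {"tx": 1.2,"ty": -1.0,"tz": 0,"turn": 0.015,"grip": 0},
    {"tx": 1.8,"ty": -1.5,"tz": 0,"turn": 0.015,"grip": 0},
    {"tx": 1.8,"ty": -1.5,"tz": 0,"turn": 0.015,"grip": 0},
    {"tx": 1.8,"ty": -1.5,"tz": 0,"turn": 0.015,"grip": 11},
    {"tx": 1.8,"ty": -1.5,"tz": 0,"turn": 0.015,"grip": 13},
    {"tx": 1.8,"ty": -1.5,"tz": 0,"turn": 0.015,"grip": 15},
    {"tx": 1.8,"ty": -1.5,"tz": 0,"turn": 0.015,"grip": 17},
    {"tx": 1.8,"ty": -1.5,"tz": 0,"turn": 0.015,"grip": 20},
    {"tx": 1.8,"ty": -1.5,"tz": 0,"turn": 0.015,"grip": 24},
  ],
  squeeze=40,
)

```text
time: 27.85
tool_pos: [0.492, 0.1179, 0.114]
orientation: [-0.358, -3.12, -0.001]
force: [0.4, 0.2, 0.6]
opening: 0.241
grip_force: 0.0
```

```bash
python3 f.py; python3 look.py w5 .492 .117
```

```text
27.85 [0.492  0.1179 0.114 ] along 0.0 perp 0.5 z 0.6 y 113.02 x 0.55
[0.49201803 0.11785856 0.11401665] [-3.58138975e-01 -3.12035492e+00 -5.82115070e-04] [ 1.02171972e-01  8.52883797e-03 -1.90286124e-01  1.37263641e+00
  5.23569915e-04  3.30721867e-01] [0.44899235 0.18175581 0.5613387 ]
4684 [0.48683208 0.11658655 0.13068885] ((488.0837097167969, 118.87435913085938), (35.31269073486328, 38.46397018432617), 24.032217025756836)
1.3661867007919417 [6.71447654e-05 1.30093939e-04]
```

View pics/w5.png

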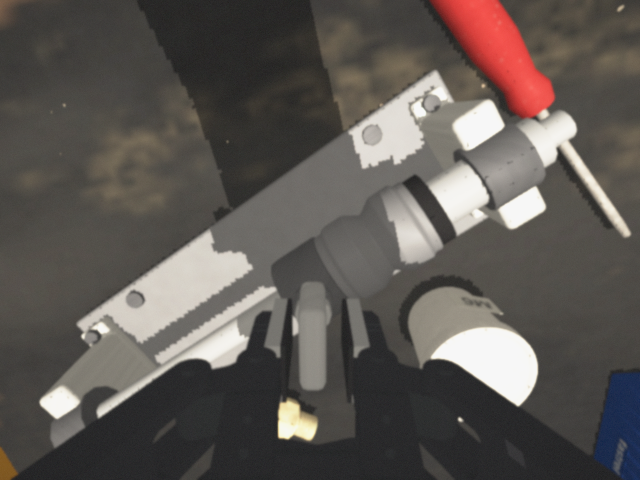

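servo_tool(
  increments=[
    {"tx": 0,"ty": 0,"tz": 0,"turn": 0,"grip": 30},
    {"tx": 0,"ty": 0,"tz": 0,"turn": 0,"grip": 36},
    {"tx": 0,"ty": 0,"tz": 8,"turn": 0,"grip": 40},
    {"tx": 0,"ty": 0,"tz": 20,"turn": 0,"grip": 40},
    {"tx": 0,"ty": 0,"tz": 35,"turn": 0,"grip": 40},
    {"tx": 0,"ty": 0,"tz": 50,"turn": 0,"grip": 40},
    {"tx": 0,"ty": 0,"tz": 65,"turn": 0,"grip": 40},
    {"tx": 0,"ty": 0,"tz": 80,"turn": 0,"grip": 40},
    {"tx": 0,"ty": 0,"tz": 80,"turn": 0,"grip": 40},
    {"tx": 0,"ty": 0,"tz": 80,"turn": 0,"grip": 40},
  ],
)

```text
time: 29.15
tool_pos: [0.4921, 0.1176, 0.194]
orientation: [-0.358, -3.12, 0.0]
force: [0.7, 0.3, -0.4]
opening: 0.399
grip_force: 0.0
```

```bash
python3 look.py w6 .492 .117; python3 prof.py | head -2
```

```text
[0.49214601 0.1175611  0.19396562] [-3.58492798e-01 -3.12046025e+00  1.68680185e-04] [ 1.01861193e-01 -6.67261293e-03 -4.63893331e-02  1.53169576e+00
  2.53898362e-05  3.30627430e-01] [ 0.74114824  0.34130446 -0.44814994]
1028 [0.48923655 0.11529042 0.1300862 ] ((490.6837158203125, 114.8227310180664), (9.981698036193848, 33.33620071411133), 77.21684265136719)
-0.22402320326122419 [8.13266474e-06 9.54364429e-05]
wrist
55 76 | 57 76 | 59 76 | 61 76 | 63 76 | 65 76 | 67 76 | 69 76 | 71 76 | 73 76 | 75 76 | 77 76 | 79 76 | 81 76 | 83 76 | 85 76 | 87 76 | 89 76 | 91 76 | 93 76 | 97 89 | 99 89 | 101 91 | 103 92 | 115 91 | 117 91 | 119 89 | 121 89 | 123 88 | 125 88 | 127 89 | 129 90 | 131 90 | 133 90 | 135 90 | 137 90 | 139 90 | 141 89 | 143 87 | 145 86 | 147 85 | 149 86 | 151 88 | 153 89 | 155 90 | 157 90 | 159 90 | 161 90 | 163 90 | 165 90 | 167 89 | 169 88 | 171 88 | 173 87 | 175 87 | 177 87 | 179 87 | 181 81 | 183 81 | 185 81 | 187 81 | 189 81 |
```

View pics/w6.png

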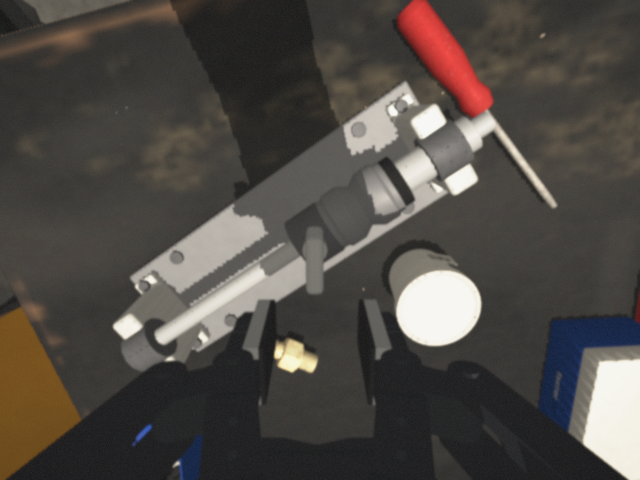

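The bar (315,260) stands at -0.224 rad, which means tight. The collar, roller and washer are in contact, and the tub, nipple and screwdriver have not moved.

```bash
python3 -c "
from plant import manip
print(manip.close_job())"
```

```text
the job is handed in; nothing more can be done
None
```

I handed the job in at about 29 s; no verdict came back. The screw was loosened about 1.1 rad, the collar slid until it pressed the roller on the washer with about 8 N (from the wrist force), the screw was turned back to its stop, and the arm is clear with no bystander touched.

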